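Move the purple tape roll from its spindle to the tape gauge

ROBOT

A 6-joint arm with a two-finger parallel gripper is mounted at the origin on the work surface. World frame = base frame: x ahead of the robot, y to its left, z up, the work surface at z = 0. Lengths are in m, angles in rad, forces in N, time in s.
With the tool pointing down it reaches from about 0.425 to 0.95 m from the base axis. Payload 3.5 kg.
Tool frame: the origin (TCP) lies at the very end of the fingers, on their centre line; the grasp point (between the pads) lies 19 mm behind it (ctrl.pinch_z is the distance from the TCP to the grasp point, in m); z points along the fingers, y is the line along which they close (so a half turn about z gives the same grasp; the last joint's range is limited). The gripper opens to 85 mm and grips with 20 to 120 N. Pads are 22 mm wide; open, the fingers measure 114 mm over their backs; the gripper's body (76 mm by 85 mm) begins 54 mm behind the grasp point. The pads swing forward as they close: fully open they stand 13 mm farther back than shut.
Start: joints at [1.068, 0.286, 1.577, -0, 1.279, -0.15], TCP at [0.233, 0.633, 0.231] pointing down, gripper open.
Joint ranges: [-2.77, 2.77], [-0.9, 2.22], [0.21, 2.48], [-1.53, 4.67], [0.24, 2.81], [-2.84, 2.84]. Speed limits (rad/s): [2.79, 2.79, 3.14, 3.14, 3.14, 3.14].

INTERFACE

Orientations are given as a unit quaternion [x, y, z, w].
In Python, from plant import ctrl gives the robot as it stands. The module is installed in compiled form; this text tells all that it offers.
- The arm moves only by the shell command python3 -m crank 'ROWS' [OPENING] [FORCE]. ROWS is JSON, a list of rows, each a list of 6 numbers: the shift along the tool's x, y, z in cm, then the turn, a rotation vector about the tool's x, y, z in rad. In form: [[tx, ty, tz, rx, ry, rz], ...]. A call has 1 to 10 rows; each row is the pose to reach, as a shift and turn from the pose commanded when the call began, along the tool's axes at that moment; what a row does not reach only later rows make up. A row lasts 1/10 s, in which the tool goes at most 50 mm and 8.59 degrees, less where a joint would pass 70% of its speed; a pose out of reach is approached as far as the arm can. A call with a gripper value outside its range is refused whole. OPENING is the opening, from 0 (shut) to 1 (fully open), set as the call begins (- or left out, the last holds). The fingers move at their own pace and stop on an object; FORCE is the grip in N (left out, the last holds). Time passes only in rows, so rows that repeat a pose let the fingers close. It gives the time, the measured TCP pose, the force, the opening and the grip force at its end, in the units of the state.
- ctrl.get_state(): the state, without advancing time (a new reading comes with each control period).
- ctrl.read_camera(name): name is "side" or "top"; returns (picture, depth): 480x640x3 uint8, blue, green, red; 480x640 float32, m along the optical axis (not along the pixel's ray), 0 where there is no reading.
- ctrl.camera_info(name): a dict with "K" (3x3 intrinsics, pixels), "k1" (the pictures are not rectified: a ray, as slopes to the right and down, at radius r is drawn at 1 + k1 r^2 times it, then the intrinsics apply), "origin" and "orientation" of the camera in the world. Camera axes: x right, y down, z forward; pixel columns grow to the right and rows downward; lengths in m; the calibration is good to about 2 mm. A picture is of the moment at which its call begins. camera_info takes no time and is no camera call.
- ctrl.sign_off(): hands the job in; it is judged then, once.
The state is a dict: "time": time; "qpos": joint angles; "dq": joint speeds; "joint_efforts": joint torques, N m; "eef_pos": TCP position; "tcp_rot": TCP orientation; "contact_force": force on the tool from outside, world axes, zero at the start; "wrist_torque": the same for the moment, N m; "opening": opening from 0.0 (shut) to 1.0 (fully open); "finger_force": force on a finger pad.
Only numpy, scipy, OpenCV 4.12 (cv2) and the standard library are available. Lean on these libraries where they do the work, as an engineer would, in place of code of your own. Each camera call takes 0.05 s, during which the arm holds its last target. There are 200 camera calls.

TASK

Slide the purple tape roll straight up off its spindle in the roll rack, keeping it level, and lay it flat and centred on the round black pad of the tape gauge's carriage. Once you have let go of the roll, slide the carriage, which has a blue handle, along until its red dot sits right under the tip of the fixed stylus, with the roll still centred on the pad. Leave the orange roll and the other things on the bench where they are.

Things in the scene. Friction and masses are not known exactly. Their poses are not given: they have to be found in the camera images.
- roll_purple: purple tape roll lying flat on one of the rack's two spindles: a rigid ring, 58 mm outside diameter, 26 mm bore, 32 mm high, about 110 g; light brown core. Origin: centre of its underside; z is its axis, up.
- roll_orange: orange tape roll of the same size on the rack's other spindle, to be left there. Origin: centre of its underside, z up.
- rack: white roll rack, fixed; base 110 (x from -50 to +60) x 230 x 12 mm. Origin: on the table midway between the spindles; x points away from the robot, y along the row. Two steel spindles, 21 mm thick, at x = 0, y = -70 and +70 mm; grey seats 38 mm wide hold the rolls' undersides 22 mm above the table; spindle tips 68 mm above it. Thin posts at x = 52, y = -105 and +105 mm.
- guard_edge (a point): middle of the lower front edge of the rack's clear dust guard (aluminium front strip, 230 mm long), 215 mm above the table. The guard is 78 mm deep, from 12 mm in front of the spindles' axes to 66 mm behind: no room for a tool straight above a roll, but the front (-x of the rack) is open.
- gauge: cream tape gauge, fixed; base 100 (x) x 400 (y from -285 to +115) x 12 mm. Origin: on the table under the pad's centre with the carriage at its loading end; the carriage slides to gauge -y. A column 70 mm wide, 167 mm high (y -280 to -245) carries an arm 36 mm wide, underside 137 mm up, to y = -150, with a 22 mm barrel hanging down to 65 mm, holding the stylus.
- carriage: flat aluminium carriage, plate 84 (x) x 200 (y from -95 to +105) x 8 mm, sliding with light friction along gauge y over 125 mm; starts 0 to 25 mm from its loading end; the dot is under the stylus at 100 mm. Origin: plate underside below the pad's centre, 14 mm above the table; axes as the gauge's. Red dot 75 mm towards -y, blue handle 85 mm towards +y.
- pad_top (a point): centre of the top of the carriage's round black rubber pad (68 mm wide, standing 8 mm above the plate), 30 mm above the table
- red_dot (a point): centre of the red dot (8 mm wide, on a white disc 14 mm wide) on the carriage plate, 22 mm above the table
- stylus_tip (a point): lower point of the gauge's fixed upright stylus (8 mm thick, pointed), 28 mm above the table
- handle_top (a point): centre of the top of the carriage's blue handle, an upright post 18 mm in diameter and 45 mm tall above the plate, its top 67 mm above the table
- bottle_white: white dropper bottle, white cap, 36 mm wide, 80 mm tall; origin: centre of its foot
- bottle_blue: white dropper bottle, blue cap, 36 mm wide, 80 mm tall; origin: centre of its foot
- microplate: 96-well microplate lying flat, 85 x 127 x 14 mm; origin: centre of its underside
- cap: loose orange screw cap, 30 mm wide, 16 mm high; origin: centre of its underside
- pen_cup: white pen cup with pens, 76 mm wide, 150 mm tall with the pens; origin: centre of its foot
There are look-alikes about, which are no part of the job. What is meant by the roll_purple is not turquoise, and is the larger of those in its own colour.

How it is judged:
On the way, in this order (a step that is already met when the one before it is completed fails the run):
1. the purple roll is off its spindle, held in the fingers (underside above the spindle's tip) and level within 20 degrees (z of roll_purple in the frame of rack above 0.068 m and angle between roll_purple's own z axis and vertical below 0.35 rad and contact force between the fingers and roll_purple above 0.5 N), for 0.1 s.
2. the purple roll lies flat on the carriage's black pad, centred within 10 mm, let go, before the red dot comes near the stylus (horizontal distance between roll_purple and pad_top below 0.01 m and z of roll_purple in the frame of carriage below 0.02 m and angle between roll_purple's own z axis and vertical below 0.1 rad and contact force between roll_purple and carriage above 0.2 N and contact force between the fingers and roll_purple below 0.05 N and horizontal distance between red_dot and stylus_tip above 0.03 m), for 0.2 s.
At the end, for the whole second after the job is handed in: The purple roll rests flat (0.1 rad), released, within 10 mm of the black pad's centre; the red dot is within 4 mm of the stylus tip seen from above; carriage at rest; orange roll within 15 mm and the bottles, microplate, screw cap and pen cup within 30 mm of where they stood (horizontal distance between roll_purple and pad_top below 0.01 m and z of roll_purple in the frame of carriage below 0.02 m and angle between roll_purple's own z axis and vertical below 0.1 rad and horizontal distance between red_dot and stylus_tip below 0.004 m and linear speed of roll_purple below 0.02 m/s and linear speed of carriage below 0.01 m/s and distance of roll_orange from where it was at the start of the episode below 0.015 m and distance of each of bottle_white, bottle_blue, microplate, cap, pen_cup from where it was at the start of the episode below 0.03 m); the robot touches nothing.
It fails at once if the purple roll is tipped by more than 30 degrees (angle between roll_purple's own z axis and vertical above 0.52 rad).
It fails at once if the orange roll is moved by more than 15 mm (distance of roll_orange from where it was at the start of the episode above 0.015 m).
It fails at once if a bottle, the microplate, the screw cap or the pen cup is moved by more than 30 mm (distance of any of bottle_white, bottle_blue, microplate, cap, pen_cup from where it was at the start of the episode above 0.03 m).
It also fails if it takes over 67 s, if anything falls off the work surface, if the arm or the gripper's body presses on something with over 40 N, if the wrist force passes 120 N, or if a joint passes its speed limit or range.

## Working session

There is one attempt and no reset: what is moved stays moved. The work goes in short steps, Python scripts to look and compute and a shell command to move; the robot and the scene stay as the last step left them, time stands still between calls to the robot, and variables do not carry over. Pictures are saved under pics/ and viewed, at most 10 in all, crops included, and the job is handed in when it is done.

```bash
mkdir -p pics; cat > h.py <<'E'
import numpy as np, cv2
from scipy.spatial.transform import Rotation as R
from plant import ctrl
def info(n):
    i=ctrl.camera_info(n); return np.array(i["K"],float).reshape(3,3),float(i["k1"]),np.array(i["origin"],float),R.from_quat(i["orientation"]).as_matrix()
def ray(n,uv):
    K,k1,o,M=info(n)
    d=np.array([k1,0,0,0.]) 
    p=cv2.undistortPoints(np.array(uv,float).reshape(-1,1,2),K,d).reshape(-1,2)
    return o,np.c_[p,np.ones(len(p))]@M.T
def onz(n,uv,z):
    o,d=ray(n,uv); return o+d*((z-o[2])/d[:,2])[:,None]
def cloud(n,dep):
    v,u=np.mgrid[:480,:640]; o,d=ray(n,np.c_[u.ravel(),v.ravel()])
    return (o+d*dep.ravel()[:,None]).reshape(480,640,3)
def tri(a,uva,b,uvb):
    o1,d1=ray(a,[uva]);o2,d2=ray(b,[uvb]);d1=d1[0];d2=d2[0]
    s=np.linalg.lstsq(np.c_[d1,-d2],o2-o1,rcond=None)[0]
    p=o1+s[0]*d1;q=o2+s[1]*d2; return (p+q)/2,np.linalg.norm(p-q)
E
python3 - <<'E'
from h import *
for n in("top","side"):
    im,d=ctrl.read_camera(n); cv2.imwrite(f"pics/{n}0.png",im); np.savez(f"{n}0.npz",im=im,d=d); print(n,ctrl.camera_info(n))
print(ctrl.get_state())
E
```

```text
top {'K': array([[572.15283998,   0.        , 320.47377698],
       [  0.        , 572.15283998, 236.33592283],
       [  0.        ,   0.        ,   1.        ]]), 'k1': 0.05974470567626582, 'origin': array([0.24197398, 0.12415505, 1.44085887]), 'orientation': array([-0.69636462,  0.70950082, -0.07534035,  0.07751603])}
side {'K': array([[482.02002033,   0.        , 314.12436671],
       [  0.        , 482.02002033, 240.8408634 ],
       [  0.        ,   0.        ,   1.        ]]), 'k1': -0.028200490477386674, 'origin': array([ 0.19905856, -0.834843  ,  0.78659346]), 'orientation': array([ 0.86310377, -0.14756744,  0.06961727, -0.47794263])}
{'time': 0.1, 'qpos': array([ 1.06797225e+00,  2.87137154e-01,  1.57806384e+00,  8.46941942e-06,
        1.27858709e+00, -1.50017227e-01]), 'dq': array([-0.00034579, -0.00366191, -0.00391919,  0.00028831,  0.00080921,
       -0.00108915]), 'joint_efforts': array([ 3.11286149e-04, -4.07299376e+01, -2.93696845e+01, -1.64899266e-04,
        3.45074463e-03, -1.01053493e-05]), 'eef_pos': array([0.23292149, 0.63289568, 0.23002744]), 'tcp_rot': array([ 1.75491053e-01,  9.84480414e-01, -1.03845000e-03, -3.55826802e-04]), 'contact_force': array([ 0.21349084, -0.6390022 , -0.37915314]), 'wrist_torque': array([-0.02024827, -0.03168316, -0.02018275]), 'finger_force': 0.0, 'opening': 1.0003927254911458}
```

View pics/top0.png

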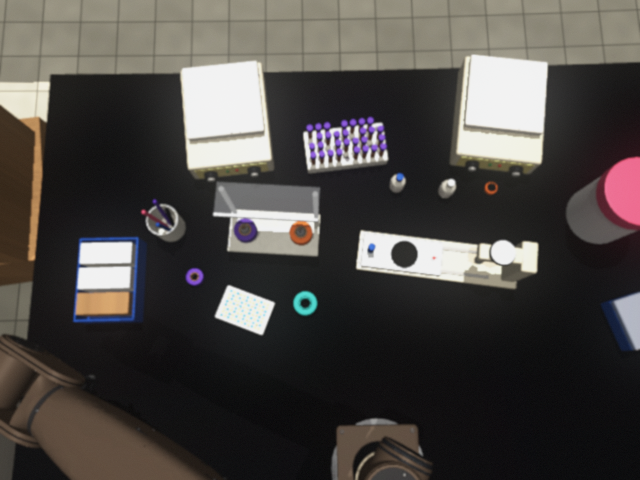

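View pics/side0.png

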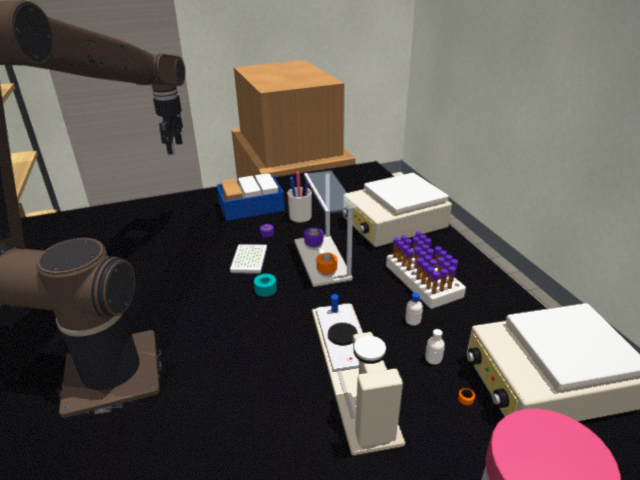

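The top view shows the purple roll at about (245,230), the orange roll at (301,232), the pad at (404,254), the dot at (434,258) and the handle at (371,247). In the side view the purple roll is at (314,237), the pad at (343,334), the dot at (351,359) and the handle at (335,303). Next I'll zoom in and measure.

```bash
cat > m.py <<'E'
from h import *
T=np.load("top0.npz");S=np.load("side0.npz")
def blob(Z,lo,hi,box,name=""):
    x0,y0,x1,y1=box; hsv=cv2.cvtColor(Z["im"],cv2.COLOR_BGR2HSV)
    m=cv2.inRange(hsv,lo,hi); k=np.zeros_like(m);k[y0:y1,x0:x1]=m[y0:y1,x0:x1]
    n,l,s,c=cv2.connectedComponentsWithStats(k); i=1+np.argmax(s[1:,4]) if n>1 else 0
    return l==i,c[i],s[i]
if __name__=="__main__":
    C={"purple":((120,80,20),(150,255,255),(225,205,270,250),(295,220,330,255)),
       "orange":((3,150,60),(18,255,255),(285,215,320,250),(310,245,345,280)),
       "handle":((100,120,40),(125,255,255),(360,235,385,262),(325,290,345,316)),
       "pad":((0,0,0),(180,255,60),(385,236,425,272),(322,318,362,350)),
       "dot":((0,90,60),(6,255,255),(425,248,443,268),(343,352,358,366))}
    ct=cloud("top",T["d"]);cs=cloud("side",S["d"])
    for k,(lo,hi,bt,bs) in C.items():
        mt,a,sa=blob(T,lo,hi,bt);ms,b,sb=blob(S,lo,hi,bs)
        p,e=tri("top",a,"side",b)
        print(k,a.round(1),sa,b.round(1),sb,"tri",p.round(4),"gap",round(e,4))
        print("   depth med top",np.median(ct[mt],0).round(4),"max z pct",np.percentile(ct[mt][:,2],[5,50,95]).round(4)," side",np.median(cs[ms],0).round(4),np.percentile(cs[ms][:,2],[5,50,95]).round(4))
    f=lambda im,x,y,w,h:cv2.resize(im[y:y+h,x:x+w],(400,300),interpolation=cv2.INTER_CUBIC)
    t,s=T["im"],S["im"]
    cv2.imwrite("pics/z0.png",np.vstack([np.hstack([f(t,205,180,120,90),f(t,350,210,200,90)]),np.hstack([f(s,280,160,120,130),f(s,300,280,120,110)])]))
E
python3 m.py
```

```text
purple [245.3 230.6] [234 219  23  23 262] [313.1 236.4] [302 226  23  21 305] tri [0.5689 0.3141 0.0406] gap 0.0007
   depth med top [0.563  0.311  0.0535] max z pct [0.0458 0.0535 0.0584]  side [0.566  0.2977 0.0467] [0.0028 0.0467 0.0581]
orange [300.5 233.1] [290 222  22  22 258] [326.5 264.3] [317 254  20  20 297] tri [0.5609 0.1759 0.0334] gap 0.0001
   depth med top [0.5534 0.1743 0.0532] max z pct [0.0479 0.0532 0.0581]  side [0.5519 0.1537 0.0494] [0.028  0.0494 0.058 ]
handle [371.1 247.2] [369 244   6   7  31] [334.1 301.2] [330 293  10  19 136] tri [0.5172 0.001  0.052 ] gap 0.0009
   depth med top [0.5155 0.0023 0.0651] max z pct [0.0605 0.0651 0.0724]  side [ 0.5157 -0.0049  0.0523] [0.0016 0.0523 0.0708]
pad [403.9 253.7] [392 242  24  24 453] [341.5 333.7] [329 324  27  21 456] tri [ 0.504  -0.0827  0.0258] gap 0.0017
   depth med top [ 0.5038 -0.0823  0.0292] max z pct [0.0245 0.0292 0.0341]  side [ 0.5005 -0.0881  0.0317] [0.0284 0.0317 0.034 ]
dot [433.7 257.3] [433 257   2   2   3] [350.5 358. ] [349 357   4   3   8] tri [ 0.4944 -0.157   0.024 ] gap 0.0
   depth med top [ 0.496  -0.1583  0.0203] max z pct [0.02   0.0203 0.0212]  side [ 0.4936 -0.1576  0.0256] [0.0239 0.0256 0.0273]
```

View pics/z0.png

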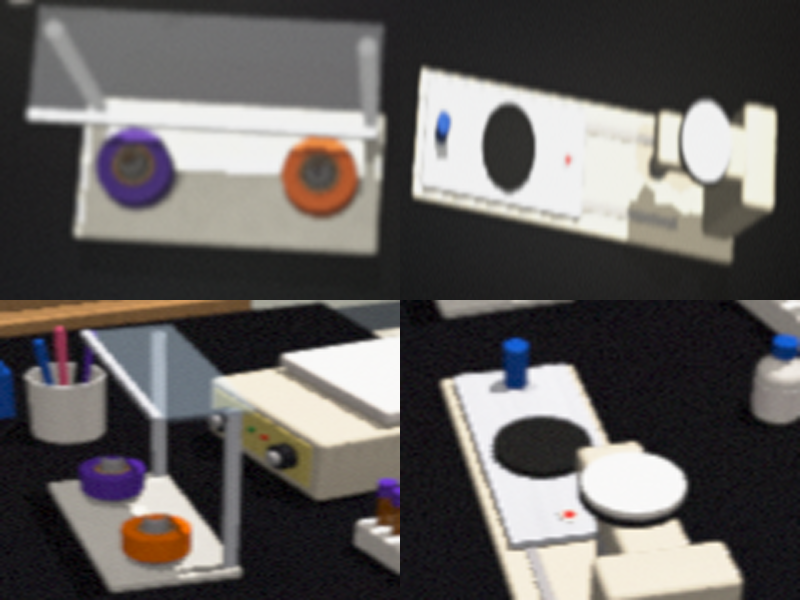

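The crop agrees: the purple roll's front is open and its rear edge is just under the strip, and the pad, dot and handle are all clear to see. The triangulated heights (roll mid about 0.04, pad 0.026, dot 0.024) and the 138 mm spindle spacing match the text. Next I'll refine the centres and plan the first move.

```bash
cat > plan.py <<'E'
from h import *
def pose(g,az,t,pz=None):
    """TCP pose with grasp point g, tool azimuth az, t = tilt below horizontal (deg)"""
    a,t=np.radians([az,t]); z=np.array([np.cos(a)*np.cos(t),np.sin(a)*np.cos(t),-np.sin(t)])
    y=np.array([-np.sin(a),np.cos(a),0]); x=np.cross(y,z)
    return np.array(g)+z*(ctrl.pinch_z if pz is None else pz),R.from_matrix(np.c_[x,y,z])
def rel(P,cur=None):
    s=ctrl.get_state()
    p0,R0=(s["eef_pos"],R.from_quat(s["tcp_rot"])) if cur is None else cur
    p,r=P
    t=R0.inv().apply(p-p0)*100; rv=(R0.inv()*r).as_rotvec()
    return np.r_[t,rv].round(3).tolist()
E
python3 - <<'E'
from m import *; from plan import *
for k,h,b in(("purple",(120,150),(225,205,270,250)),("orange",(3,18),(285,215,320,250))):
    m,c,s=blob(T,(h[0],80,20),(h[1],255,255),b)
    # contour hull, lower half edge pts on top plane/outer; ring hole centre
    cn=max(cv2.findContours(m.astype(np.uint8),cv2.RETR_EXTERNAL,cv2.CHAIN_APPROX_NONE)[0],key=len)
    (u,v),r=cv2.minEnclosingCircle(cn); print(k,"encl",u,v,r, "z.054",onz("top",[(u,v)],.054).round(4),"z.038",onz("top",[(u,v)],.038).round(4))
    P=cloud("top",T["d"])[m]; P=P[(P[:,2]>.049)&(P[:,2]<.062)]; print("  cloud bbox",P.min(0).round(3),P.max(0).round(3),((P.min(0)+P.max(0))/2).round(4))
hs={"purple":((120,80,20),(150,255,255),(295,220,330,255)),"orange":((3,150,60),(18,255,255),(310,245,345,280))}
for k,v in hs.items():
    m,c,s=blob(S,*v); cn=max(cv2.findContours(m.astype(np.uint8),cv2.RETR_EXTERNAL,cv2.CHAIN_APPROX_NONE)[0],key=len)
    M=cv2.moments(cn);c2=(M["m10"]/M["m00"],M["m01"]/M["m00"]);print(k,"side .038",onz("side",[c2],.038).round(4),s)
g=np.array([.568,.314,.046]); az=28.9
z=pose(g,az,45)[1].as_matrix()[:,2]
print(ctrl.pinch_z,"pre",rel(pose(g-.12*z+[0,0,.05],az,45)), pose(g-.12*z+[0,0,.05],az,45)[0])
E
```

```text
purple encl 245.1999969482422 229.89999389648438 11.360124588012695 z.054 [[0.5672 0.3125 0.054 ]] z.038 [[0.5709 0.3147 0.038 ]]
  cloud bbox [0.541 0.286 0.049] [0.596 0.34  0.061] [0.5686 0.313  0.0552]
orange encl 300.5 232.5 12.020915031433105 z.054 [[0.5579 0.1751 0.054 ]] z.038 [[0.5615 0.1757 0.038 ]]
  cloud bbox [0.531 0.149 0.049] [0.588 0.204 0.06 ] [0.5597 0.1764 0.0547]
purple side .038 [[0.572 0.322 0.038]] [302 226  23  21 305]
orange side .038 [[0.5583 0.1687 0.038 ]] [317 254  20  20 297]
0.0187 pre [-37.777, -23.749, 6.279, -0.338, -0.737, -0.811] [0.50529055 0.27938252 0.16762992]
```

```bash
python3 -m crank '[[-37.8,-23.7,6.3,-0.338,-0.737,-0.811],[-37.8,-23.7,6.3,-0.338,-0.737,-0.811],[-37.8,-23.7,6.3,-0.338,-0.737,-0.811],[-37.8,-23.7,6.3,-0.338,-0.737,-0.811],[-37.8,-23.7,6.3,-0.338,-0.737,-0.811],[-37.8,-23.7,6.3,-0.338,-0.737,-0.811],[-37.8,-23.7,6.3,-0.338,-0.737,-0.811],[-37.8,-23.7,6.3,-0.338,-0.737,-0.811],[-37.8,-23.7,6.3,-0.338,-0.737,-0.811],[-37.8,-23.7,6.3,-0.338,-0.737,-0.811]]' 1 40
python3 -m crank '[[0,0,0,0,0,0],[0,0,0,0,0,0]]'
python3 - <<'E'
from plan import *
s=ctrl.get_state();print(s["qpos"].round(3),s["eef_pos"])
g=np.array([.5685,.3135,.046]);print(rel(pose(g,28.9,45)))
for n in("top","side"):
    im,d=ctrl.read_camera(n); cv2.imwrite(f"pics/{n}1.png",im)
a=cv2.imread("pics/top1.png")[170:350,170:410];b=cv2.imread("pics/side1.png")[140:320,220:460]
cv2.imwrite("pics/c1.png",cv2.resize(np.vstack([a,b]),None,fx=1.66,fy=1.66))
E
```

```text
time: 1.1
eef_pos: [0.465, 0.3341, 0.1735]
tcp_rot: [-0.224, 0.902, 0.102, 0.354]
contact_force: [-0.5, 0.5, -0.8]
opening: 0.995
finger_force: 0.0
time: 1.3
eef_pos: [0.4651, 0.3349, 0.174]
tcp_rot: [-0.223, 0.903, 0.102, 0.354]
contact_force: [0.3, 0.4, 0.8]
opening: 0.993
finger_force: 0.0
[ 0.415 -0.192  2.319  0.274  0.274 -1.875] [0.46506497 0.33488241 0.17397129]
[2.671, -7.139, 16.607, 0.011, -0.032, -0.026]
```

View pics/c1.png

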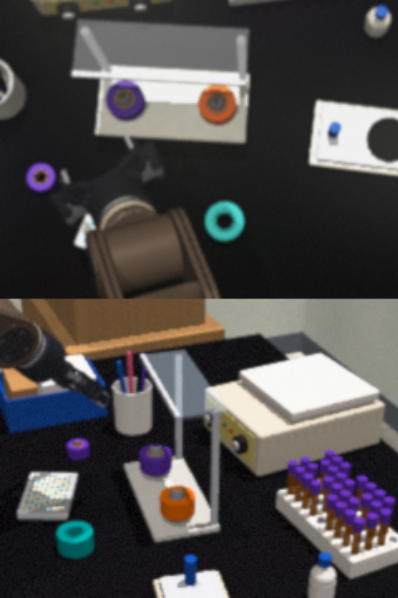

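The picture shows the gripper open in front of the rack on the roll's left, with nothing disturbed. Joint 5 is near its lower limit (0.24), so this tilt is not reachable this close in. I'll fit the kinematics to choose a feasible tilt and azimuth.

```bash
cat > kin.py <<'E'
from plan import *
from scipy.optimize import least_squares
Q=[[1.06797,.287137,1.578064,0,1.278587,-.150017],]; 
def fk(q,L):
    h,a,L1,e,L2,Lt=L
    r1=R.from_euler("z",q[0]); r2=r1*R.from_euler("y",q[1]); r3=r2*R.from_euler("y",q[2])
    r5=r3*R.from_euler("ZY",[q[3],q[4]])
    return np.array([0,0,h])+r1.apply([a,0,0])+r2.apply([0,0,L1])+r3.apply([e,0,L2])+r5.apply([0,0,Lt]), r5*R.from_euler("z",q[5]+np.pi*0)
E
python3 - <<'E'
from kin import *
s=ctrl.get_state(); A=[(np.array(Q[0]),np.array([.232921,.632896,.230027])),(s["qpos"],s["eef_pos"])]
for q,p,r in((A[0][0],A[0][1],R.from_quat([.175491,.98448,-.00104,-.00036])),(A[1][0],A[1][1],R.from_quat(s["tcp_rot"]))):
    print("rot err", (fk(q,[0]*6)[1].inv()*r).as_rotvec().round(3))
def f(L): return np.r_[np.concatenate([fk(q,L)[0]-p for q,p in A]),1e-3*(L-np.array([.35,0,.45,0,.45,.25]))]
o=least_squares(f,[.35,0,.45,0,.45,.25]);print(o.x.round(4),o.fun.round(4))
E
```

```text
rot err [-0.     0.     1.571]
rot err [ 0.    -0.     1.571]
[ 0.5699 -2.1064  2.0426  0.0073  2.2993  1.6247] [ 0.0884 -0.0486 -0.      0.0001 -0.0001  0.      0.0002 -0.0021  0.0016
  0.      0.0018  0.0014]
```

```bash
cat > kin.py <<'E'
from plan import *
import json,os
from scipy.optimize import least_squares
P0=np.array([.25,0,.45,0,.45,.25,.1])
def fk(q,L):
    h,a,L1,e,L2,Lt,d=L
    r1=R.from_euler("z",q[0]); r2=r1*R.from_euler("y",q[1]); r3=r2*R.from_euler("y",q[2])
    r5=r3*R.from_euler("ZY",[q[3],q[4]])
    return np.array([0,0,h])+r1.apply([a,d,0])+r2.apply([0,0,L1])+r3.apply([e,0,L2])+r5.apply([0,0,Lt]), r5*R.from_euler("z",q[5]+np.pi/2)
A=json.load(open("data.json")) if os.path.exists("data.json") else [[[1.06797,.287137,1.578064,0,1.278587,-.150017],[.232921,.632896,.230027]]]
def log():
    s=ctrl.get_state(); A.append([s["qpos"].tolist(),s["eef_pos"].tolist()]); json.dump(A,open("data.json","w"))
def fit():
    f=lambda L: np.r_[np.concatenate([fk(q,L)[0]-np.array(p) for q,p in A]),1e-3*(L-P0)]
    return least_squares(f,P0)
LO=np.array([-2.77,-.9,.21,-1.53,.24,-2.84]);HI=np.array([2.77,2.22,2.48,4.67,2.81,2.84])
def ik(P,L,q0):
    p,r=P
    def f(q):
        pp,rr=fk(q,L); return np.r_[pp-p,.2*(rr.inv()*r).as_rotvec()]
    o=least_squares(f,np.clip(q0,LO+.02,HI-.02),bounds=(LO,HI)); return o.x,np.abs(o.fun).max()
E
python3 - <<'E'
from kin import *
log(); o=fit(); print(o.x.round(4),o.fun.round(5))
E
python3 -m crank '[[0,-6,2,0,0,0],[0,-6,2,0,0,0],[0,-6,2,0,0,0]]'
python3 -c "from kin import *; log()"
python3 -m crank '[[-2,0,5,0,0.15,0],[-2,0,5,0,0.15,0],[-2,0,5,0,0.15,0]]'
python3 - <<'E'
from kin import *
log(); o=fit(); print(o.x.round(4),o.fun.round(5)); print(A[-1][0])
E
```

```text
[ 0.2178 -0.0009  0.4509  0.0069  0.5669  0.2492  0.1009] [-0.0e+00  0.0e+00 -0.0e+00  0.0e+00 -0.0e+00  0.0e+00 -3.0e-05 -0.0e+00
  0.0e+00  1.0e-05  1.2e-04 -0.0e+00  0.0e+00]
time: 1.7
eef_pos: [0.5066, 0.2886, 0.1581]
tcp_rot: [-0.223, 0.903, 0.102, 0.354]
contact_force: [-0.2, 0.5, 0.1]
opening: 1.001
finger_force: 0.0
time: 2.0
eef_pos: [0.5499, 0.315, 0.1362]
tcp_rot: [-0.231, 0.926, 0.085, 0.286]
contact_force: [-0.3, -0.6, -0.9]
opening: 0.999
finger_force: 0.0
[0.2403 0.     0.443  0.0206 0.5725 0.2493 0.1009] [ 0.0e+00 -0.0e+00 -0.0e+00 -0.0e+00  0.0e+00 -0.0e+00  0.0e+00 -0.0e+00
 -0.0e+00 -0.0e+00  0.0e+00  0.0e+00 -1.0e-05  0.0e+00 -1.0e-05  2.0e-05
  1.2e-04 -0.0e+00  0.0e+00]
[0.3099621467462919, 0.048304127771656866, 2.1255152939389363, 0.33440369101608397, 0.39319295351887534, -2.0219027370693077]
```

```bash
python3 - <<'E'
from kin import *
L=fit().x; q0=ctrl.get_state()["qpos"]; print(rel((ctrl.get_state()["eef_pos"],pose([0,0,0],0,45)[1])))
def best(g,t,azs):
    out=[]
    for az in azs:
        b=(-1,)
        for s in(q0,np.array([-.3,.1,2.1,.3,.5,-1.9]),np.array([0,.1,2.1,-.8,.7,-1]),np.array([0.3,.3,1.9,1,.7,-2.5])):
            q,e=ik(pose(g,az,t),L,s)
            if e<1e-4: b=max(b,(round(min(np.r_[q-LO,HI-q]),2),q.round(2).tolist()),key=lambda v:v[0])
        out.append((az,b[0]))
    return out
for t in(35,40,45,50,55):
    print(t,"grasp",best([.5685,.3135,.046],t,range(-15,61,15)))
    print("  lift",best([.5685,.3135,.105],t,range(-15,61,15)))
    print("  back",best([.50,.25,.13],t,range(-45,61,15)))
    print("  place",best([.504,-.0825,.054],t,range(-90,61,15)))
E
```

```text
[0.0, 0.0, 0.0, 0.337, -0.182, 0.366]
35 grasp [(-15, -1), (0, -1), (15, -1), (30, -1), (45, -1), (60, -1)]
  lift [(-15, -1), (0, -1), (15, -1), (30, -1), (45, -1), (60, -1)]
  back [(-45, np.float64(0.34)), (-30, np.float64(0.17)), (-15, -1), (0, -1), (15, -1), (30, -1), (45, -1), (60, -1)]
  place [(-90, np.float64(0.37)), (-75, np.float64(0.16)), (-60, -1), (-45, -1), (-30, -1), (-15, -1), (0, -1), (15, -1), (30, -1), (45, -1), (60, -1)]
40 grasp [(-15, -1), (0, -1), (15, -1), (30, -1), (45, -1), (60, -1)]
  lift [(-15, np.float64(0.13)), (0, -1), (15, -1), (30, -1), (45, -1), (60, -1)]
  back [(-45, np.float64(0.43)), (-30, np.float64(0.29)), (-15, np.float64(0.14)), (0, -1), (15, -1), (30, -1), (45, -1), (60, -1)]
  place [(-90, np.float64(0.38)), (-75, np.float64(0.25)), (-60, np.float64(0.02)), (-45, -1), (-30, -1), (-15, -1), (0, -1), (15, -1), (30, -1), (45, -1), (60, -1)]
45 grasp [(-15, np.float64(0.15)), (0, -1), (15, -1), (30, -1), (45, -1), (60, -1)]
  lift [(-15, np.float64(0.33)), (0, np.float64(0.09)), (15, -1), (30, -1), (45, -1), (60, -1)]
  back [(-45, np.float64
[... 725 characters left out ...]
 (-45, np.float64(0.11)), (-30, -1), (-15, -1), (0, -1), (15, -1), (30, -1), (45, -1), (60, -1)]
55 grasp [(-15, np.float64(0.26)), (0, np.float64(0.08)), (15, -1), (30, -1), (45, -1), (60, -1)]
  lift [(-15, np.float64(0.33)), (0, np.float64(0.16)), (15, np.float64(0.04)), (30, np.float64(0.06)), (45, np.float64(0.11)), (60, -1)]
  back [(-45, np.float64(0.44)), (-30, np.float64(0.36)), (-15, np.float64(0.29)), (0, np.float64(0.16)), (15, np.float64(0.07)), (30, np.float64(0.14)), (45, np.float64(0.04)), (60, -1)]
  place [(-90, np.float64(0.37)), (-75, np.float64(0.28)), (-60, np.float64(0.21)), (-45, np.float64(0.13)), (-30, -1), (-15, -1), (0, -1), (15, -1), (30, -1), (45, -1), (60, -1)]
```

```bash
cat > wp.py <<'E'
from kin import *
PZ=.0235; T_=48
def W():
    z=pose([0]*3,-15,T_)[1].as_matrix()[:,2]; g=np.array([.5685,.3135,.047])
    return {"pre":pose(g-.12*z,-15,T_,PZ),"grasp":pose(g,-15,T_,PZ),"lift":pose(g+[0,0,.054],-15,T_,PZ),"back":pose(g+[-.12,-.0,.07],-15,T_,PZ),
     "mid":pose([.46,.12,.16],-32,T_,PZ),"over":pose([.504,-.0825,.12],-50,T_,PZ),"place":pose([.504,-.0825,.0555],-50,T_,PZ)}
E
python3 - <<'E'
from wp import *
L=fit().x; q=ctrl.get_state()["qpos"]; cur=None
for k,P in W().items():
    q,e=ik(P,L,q); print(k,round(e,5),q.round(2),"margin",min(np.r_[q-LO,HI-q]).round(2),rel(P,cur),P[0].round(3)); cur=P
E
```

```text
pre 0.0 [ 0.63  0.15  2.1  -1.03  0.65  0.09] margin 0.38 [3.607, 3.379, -0.266, 0.49, -0.131, 0.581] [0.506 0.33  0.119]
grasp 0.0 [ 0.51  0.39  2.01 -1.26  0.51  0.27] margin 0.27 [-0.0, -0.0, 12.0, 0.0, 0.0, 0.0] [0.584 0.309 0.03 ]
lift 0.0 [ 0.51  0.29  2.01 -1.1   0.55  0.09] margin 0.31 [-3.613, 0.0, -4.013, 0.0, 0.0, 0.0] [0.584 0.309 0.084]
back 0.0 [ 0.64  0.09  2.21 -1.08  0.64  0.17] margin 0.27 [7.543, -3.106, -8.945, 0.0, 0.0, 0.0] [0.464 0.309 0.1  ]
mid 0.0 [ 0.28 -0.18  2.37 -0.96  0.65 -0.03] margin 0.11 [-7.373, -18.853, 0.853, 0.199, 0.0, 0.22] [0.473 0.112 0.143]
over 0.0 [-0.17 -0.04  2.34 -1.1   0.51  0.04] margin 0.14 [-8.014, -15.327, 12.598, 0.21, -0.0, 0.233] [ 0.514 -0.095  0.103]
place 0.0 [-0.17  0.11  2.34 -1.4   0.46  0.38] margin 0.13 [4.316, -0.0, 4.793, 0.0, 0.0, 0.0] [ 0.514 -0.095  0.038]
```

```bash
python3 -m crank '[[1.8,1.7,-3,0,0,0],[3.6,3.4,-4,0.12,-0.03,0.14],[3.6,3.4,-4,0.25,-0.065,0.29],[3.6,3.4,-3,0.37,-0.1,0.43],[3.6,3.4,-0.3,0.49,-0.131,0.581],[3.6,3.4,-0.3,0.49,-0.131,0.581],[3.6,3.4,-0.3,0.49,-0.131,0.581],[3.6,3.4,-0.3,0.49,-0.131,0.581],[3.6,3.4,-0.3,0.49,-0.131,0.581],[3.6,3.4,-0.3,0.49,-0.131,0.581]]'
python3 - <<'E'
from wp import *
print(ctrl.get_state()["qpos"].round(2)); log(); o=fit(); print(np.abs(o.fun).max())
for k in("pre","grasp"): print(rel(W()[k]))
E
```

```text
time: 3.0
eef_pos: [0.5029, 0.3286, 0.1186]
tcp_rot: [0.105, 0.93, -0.041, 0.35]
contact_force: [0.3, -0.3, 0.1]
opening: 0.998
finger_force: 0.0
[ 0.62  0.13  2.12 -1.01  0.63  0.04]
0.00012249717261264299
[-0.219, 0.226, 0.176, 0.021, -0.012, 0.028]
[-0.362, -0.024, 12.172, 0.021, -0.012, 0.028]
```

```bash
python3 -m crank '[[-0.3,0,1.5,0.021,-0.012,0.028],[-0.36,0,3.5,0.021,-0.012,0.028],[-0.36,0,5.5,0.021,-0.012,0.028],[-0.36,0,6.5,0.021,-0.012,0.028],[-0.36,0,7,0.021,-0.012,0.028],[-0.36,0,7,0.021,-0.012,0.028]]'
python3 - <<'E'
from wp import *
print(rel(W()["grasp"]))
for n in("top","side"):
    im,d=ctrl.read_camera(n); cv2.imwrite(f"pics/{n}2.png",im)
a=cv2.imread("pics/top2.png")[180:300,190:350];b=cv2.imread("pics/side2.png")[160:280,240:400]
cv2.imwrite("pics/c2.png",cv2.resize(np.vstack([a,b]),None,fx=2.5,fy=2.5))
E
```

```text
time: 3.6
eef_pos: [0.5512, 0.3173, 0.0676]
tcp_rot: [0.12, 0.926, -0.047, 0.354]
contact_force: [0.5, -0.7, 0.2]
opening: 1.001
finger_force: 0.0
[0.046, 0.076, 5.066, 0.001, -0.003, 0.005]
```

View pics/c2.png

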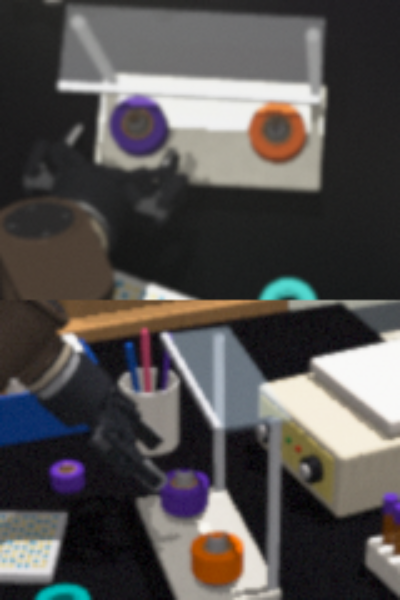

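The open fingers straddle the purple roll's front: tips at about (75,130) and (170,165) in the crop, roll at (140,125). The path is centred, so I'll continue in and grip.

```bash
python3 -m crank '[[0,0.08,1.5,0,0,0],[0,0.08,3,0,0,0],[0.05,0.08,4.2,0,0,0],[0.05,0.08,5.05,0,0,0],[0.05,0.08,5.05,0,0,0],[0.05,0.08,5.05,0,0,0]]'
python3 -m crank '[[0,0,0,0,0,0],[0,0,0,0,0,0],[0,0,0,0,0,0],[0,0,0,0,0,0],[0,0,0,0,0,0],[0,0,0,0,0,0],[0,0,0,0,0,0],[0,0,0,0,0,0]]' 0 40
python3 -c "
from wp import *
print(rel(W()['grasp']),rel(W()['lift']),ctrl.get_state()['wrist_torque'])"
```

```text
time: 4.3
eef_pos: [0.584, 0.3095, 0.0299]
tcp_rot: [0.12, 0.926, -0.047, 0.354]
contact_force: [-0.1, 0.5, 0.6]
opening: 0.998
finger_force: 0.0
time: 5.1
eef_pos: [0.5843, 0.3099, 0.0307]
tcp_rot: [0.12, 0.926, -0.047, 0.354]
contact_force: [-4.4, 0.1, 5.1]
opening: 0.66
finger_force: 43.1
[0.109, -0.061, 0.056, 0.002, -0.002, 0.004] [-3.497, -0.07, -3.964, 0.002, -0.002, 0.004] [-0.02803783  0.19682713 -0.11900116]
```

```bash
python3 -m crank '[[-0.5,0,-0.57,0,0,0],[-1,0,-1.14,0,0,0],[-1.6,0,-1.8,0,0,0],[-2.2,0,-2.5,0,0,0],[-2.9,0,-3.25,0,0,0],[-3.6,0,-4.05,0,0,0],[-3.6,0,-4.05,0,0,0],[-3.6,0,-4.05,0,0,0],[-3.6,0,-4.05,0,0,0]]'
python3 - <<'E'
from wp import *
s=ctrl.get_state();print(rel(W()["back"]),s["contact_force"],s["wrist_torque"])
for n in("top","side"):
    im,d=ctrl.read_camera(n); cv2.imwrite(f"pics/{n}3.png",im); np.savez(f"{n}3.npz",im=im,d=d)
a=cv2.imread("pics/top3.png")[180:300,190:350];b=cv2.imread("pics/side3.png")[160:280,240:400]
cv2.imwrite("pics/c3.png",cv2.resize(np.vstack([a,b]),None,fx=2.5,fy=2.5))
E
```

```text
time: 6.0
eef_pos: [0.5834, 0.3093, 0.0831]
tcp_rot: [0.12, 0.927, -0.047, 0.353]
contact_force: [-0.9, 0.4, -2.0]
opening: 0.661
finger_force: 42.7
[7.55, -3.051, -8.928, 0.0, -0.004, 0.005] [-0.94845481  0.41915121 -2.00595411] [0.1299631  0.41573834 0.00791341]
```

View pics/c3.png

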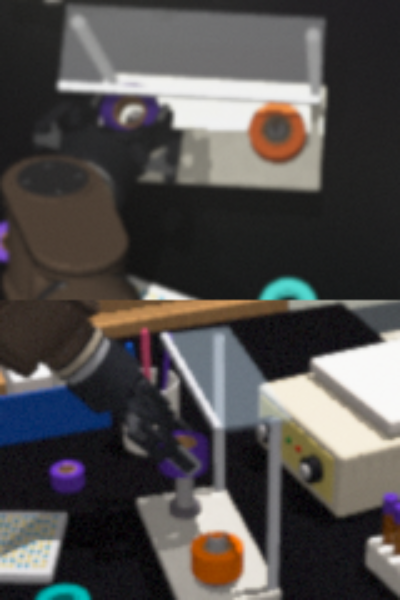

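The roll is off the spindle: the side view shows the bare spindle below it. Next I'll raise it slightly more, back out and look at its level.

```bash
python3 -m crank '[[-0.6,0,-0.7,0,0,0],[-0.6,0,-0.7,0,0,0],[0.6,-0.5,-1.9,0,0,0],[2,-1,-3.3,0,0,0],[3.5,-1.5,-4.8,0,0,0],[5,-2.1,-6.4,0,0,0],[6.5,-2.7,-7.8,0,0,0],[7.5,-3.05,-8.9,0,0,0],[7.5,-3.05,-8.9,0,0,0],[7.5,-3.05,-8.9,0,0,0]]'
python3 - <<'E'
from wp import *
s=ctrl.get_state();print(rel(W()["mid"]),s["finger_force"])
I=[]
for n in("top","side"):
    im,d=ctrl.read_camera(n); np.savez(f"{n}4.npz",im=im,d=d); I.append(im)
def grab(im):
    hsv=cv2.cvtColor(im,cv2.COLOR_BGR2HSV);return cv2.inRange(hsv,(120,80,20),(150,255,255))
p,_=pose([0,0,0],-15,48,0)
g=s["eef_pos"]-R.from_quat(s["tcp_rot"]).apply([0,0,PZ]); print("grasp pt",g)
for n,im in zip(("top","side"),I):
    K,k1,o,M=info(n); c=(g-o)@M; uv=(K@[c[0]/c[2],c[1]/c[2],1])[:2]; print(n,uv)
    m=grab(im); n_,l,st,ce=cv2.connectedComponentsWithStats(m)
    for i in range(1,n_):
        if st[i,4]>20 and np.hypot(*(ce[i]-uv))<25: print(st[i],ce[i])
    x,y=uv.astype(int); c=im[max(0,y-40):y+40,x-53:x+53]; cv2.imwrite(f"pics/q_{n}.png",cv2.resize(c,(530,300),interpolation=cv2.INTER_CUBIC))
cv2.imwrite("pics/c4.png",np.vstack([cv2.imread("pics/q_top.png"),cv2.imread("pics/q_side.png")]))
C=cloud("top",np.load("top4.npz")["d"]);m=grab(I[0])>0;P=C[m];P=P[np.linalg.norm(P[:,:2]-g[:2],axis=1)<.04];P=P[P[:,2]>.09]
A_=np.c_[P[:,:2]-g[:2],np.ones(len(P))];co=np.linalg.lstsq(A_,P[:,2],rcond=None)[0];print("plane slope x,y,z0",co.round(3),len(P),P.min(0),P.max(0))
E
```

```text
time: 7.1
eef_pos: [0.4652, 0.3101, 0.101]
tcp_rot: [0.12, 0.926, -0.046, 0.354]
contact_force: [0.6, 0.1, -1.6]
opening: 0.661
finger_force: 42.8
[-7.097, -18.988, 0.823, 0.2, -0.002, 0.225] 42.84112008288503
grasp pt [0.45002898 0.31409254 0.11851997]
top [240.42039699 272.53128066]
[226 258  27  25 364] [239.07692308 269.79945055]
side [272.02906673 220.6758988 ]
[258 212  29  27 337] [272.36795252 226.20474777]
plane slope x,y,z0 [-0.423 -0.052  0.129] 315 [0.41973261 0.28654537 0.09975049] [0.47978148 0.34590183 0.1772357 ]
```

View pics/c4.png

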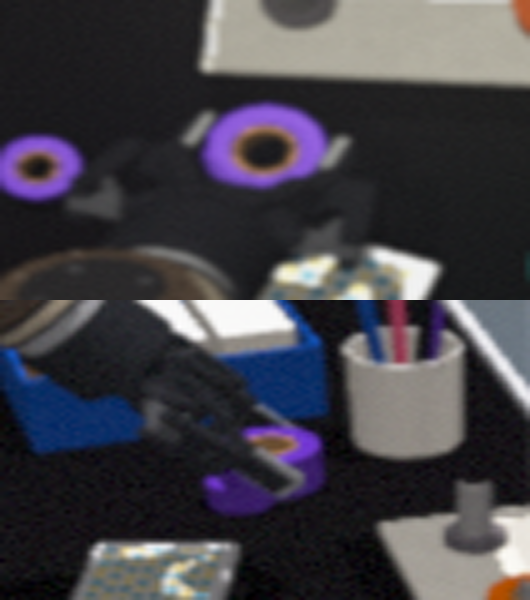

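The top view shows the held roll looking level, its bore at about (239,271) full-frame. The side view shows it gripped between the pads near mid-height. Now for a robust level and centre measurement.

```bash
cat > chk.py <<'E'
from wp import *
def chk(f,g,ztop):
    Z=np.load(f); im=Z["im"]; hsv=cv2.cvtColor(im,cv2.COLOR_BGR2HSV); m=cv2.inRange(hsv,(120,60,60),(152,255,255))
    C=cloud("top",Z["d"]); near=(np.linalg.norm(C[...,:2]-g[:2],axis=2)<.045)&(np.abs(C[...,2]-ztop)<.02)&(m>0)
    P=C[near]; w=np.ones(len(P),bool)
    for _ in range(8):
        co=np.linalg.lstsq(np.c_[P[w,:2]-g[:2],np.ones(w.sum())],P[w,2],rcond=None)[0]; r=P[:,2]-np.c_[P[:,:2]-g[:2],np.ones(len(P))]@co; w=np.abs(r)<.004
    print("plane",co.round(3),w.sum(),len(P))
    n,l,s,c=cv2.connectedComponentsWithStats(m); K,k1,o,M=info("top"); q=(g-o)@M; uv=(K@[q[0]/q[2],q[1]/q[2],1])[:2]
    i=min([i for i in range(1,n) if s[i,4]>100],key=lambda i:np.hypot(*(c[i]-uv)))
    cn,h=cv2.findContours((l==i).astype(np.uint8),cv2.RETR_CCOMP,cv2.CHAIN_APPROX_NONE)
    big=max(range(len(cn)),key=lambda k:len(cn[k])); hole=[k for k in range(len(cn)) if h[0][k][3]==big and len(cn[k])>8]
    if hole:
        e=cv2.fitEllipse(cn[hole[0]]); print("hole",e,onz("top",[e[0]],ztop).round(4))
    e=cv2.minEnclosingCircle(cn[big]); print("outer",e,onz("top",[e[0]],ztop-.003).round(4))
E
python3 - <<'E'
from chk import *
s=ctrl.get_state(); g=s["eef_pos"]-R.from_quat(s["tcp_rot"]).apply([0,0,PZ]); print(g)
chk("top4.npz",g,g[2]+.007)
E
```

```text
[0.45052458 0.31393309 0.118448  ]
plane [0.    0.019 0.124] 230 294
hole ((239.6737823486328, 271.67681884765625), (14.085912704467773, 14.267252922058105), 30.45098114013672) [[0.4511 0.3146 0.1254]]
outer ((239.5, 271.5), 13.285429954528809) [[0.452  0.3154 0.1224]]
```

The roll is level (slopes 0.00 and 0.02), its top is at 0.124, and it is within about 1 mm of the grasp point. I'll carry it to the pad.

```bash
python3 -m crank '[[-1.2,-2,0.1,0.03,0,0.03],[-2,-5,0.2,0.06,0,0.065],[-3,-8,0.35,0.09,0,0.1],[-4.2,-11,0.5,0.12,0,0.135],[-5.2,-14,0.6,0.15,0,0.17],[-6.2,-17,0.7,0.18,0,0.2],[-7.1,-19,0.8,0.2,0,0.225],[-7.1,-19,0.8,0.2,0,0.225],[-7.1,-19,0.8,0.2,0,0.225]]'
python3 -c "
from wp import *
print(rel(W()['over']))"
```

```text
time: 8.1
eef_pos: [0.4733, 0.1108, 0.1426]
tcp_rot: [0.258, 0.898, -0.099, 0.344]
contact_force: [-0.7, 0.2, -2.1]
opening: 0.657
finger_force: 42.9
[-8.019, -15.232, 12.577, 0.209, -0.002, 0.233]
```

```bash
python3 -m crank '[[-0.8,-1.5,1.2,0.02,0,0.023],[-2,-3.8,3.1,0.05,0,0.06],[-3.2,-6.1,5,0.08,0,0.095],[-4.4,-8.4,6.9,0.115,0,0.13],[-5.6,-10.7,8.8,0.145,0,0.165],[-6.8,-13,10.7,0.18,0,0.2],[-8,-15.2,12.6,0.209,0,0.233],[-8,-15.2,12.6,0.209,0,0.233],[-8,-15.2,12.6,0.209,0,0.233],[-8,-15.2,12.6,0.209,0,0.233]]'
python3 - <<'E'
from chk import *
s=ctrl.get_state(); g=s["eef_pos"]-R.from_quat(s["tcp_rot"]).apply([0,0,PZ]); print(g)
im,d=ctrl.read_camera("top"); np.savez("top5.npz",im=im,d=d); i2,d2=ctrl.read_camera("side")
chk("top5.npz",g,g[2]+.007); print(rel(W()["place"]))
cv2.imwrite("pics/c5.png",cv2.resize(np.vstack([im[190:310,340:540],i2[250:390,260:460]]),None,fx=2.3,fy=2.3))
# pad edges refinement from pre-grasp pictures: enclosing ellipse
T0=np.load("top0.npz")["im"]; h=cv2.inRange(cv2.cvtColor(T0,cv2.COLOR_BGR2HSV),(0,0,0),(180,255,70)); k=np.zeros_like(h);k[238:270,386:422]=h[238:270,386:422]
cn=max(cv2.findContours(k,0,1)[0],key=cv2.contourArea);e=cv2.fitEllipse(cn);print(e,onz("top",[e[0]],.03))
E
```

```text
time: 9.1
eef_pos: [0.5138, -0.0929, 0.1016]
tcp_rot: [0.393, 0.847, -0.151, 0.324]
contact_force: [-0.4, -0.5, -0.7]
opening: 0.656
finger_force: 43.5
[ 0.5036667  -0.08087133  0.11909401]
plane [ 0.026 -0.019  0.124] 191 228
hole ((408.0030822753906, 246.02880859375), (14.039826393127441, 14.620733261108398), 70.0357666015625) [[ 0.5042 -0.0787  0.1261]]
outer ((408.67889404296875, 245.5504608154297), 13.078644752502441) [[ 0.5059 -0.0808  0.1231]]
[4.145, -0.081, 4.859, 0.001, -0.002, 0.003]
((403.9200134277344, 253.7559356689453), (23.692617416381836, 23.80636215209961), 141.58558654785156) [[ 0.50380069 -0.0823402   0.03      ]]
```

View pics/c5.png

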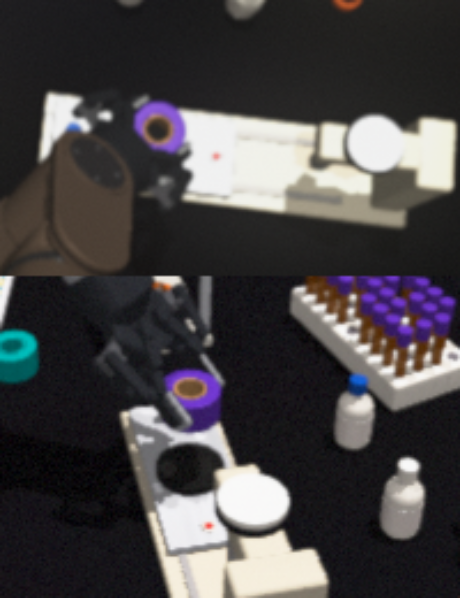

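The roll is over the pad: roll at (158,128) in the top crop, with the parallax matching, and the pad is visible below it in the side view. I'll lower it.

```bash
python3 -m crank '[[0.7,0,0.8,0,0,0],[1.6,0,1.9,0,0,0],[2.5,-0.05,2.9,0,0,0],[3.2,-0.08,3.8,0,0,0],[3.7,-0.1,4.3,0,0,0],[3.95,-0.1,4.6,0,0,0],[4.08,-0.1,4.75,0,0,0],[4.08,-0.1,4.75,0,0,0],[4.08,-0.1,4.75,0,0,0]]'
python3 -c "
from wp import *
s=ctrl.get_state();print(s['contact_force'],s['eef_pos']-R.from_quat(s['tcp_rot']).apply([0,0,PZ]),rel(W()['place']))"
```

```text
time: 10.1
eef_pos: [0.5142, -0.0955, 0.0399]
tcp_rot: [0.394, 0.847, -0.151, 0.324]
contact_force: [0.3, 0.3, -1.0]
opening: 0.663
finger_force: 43.5
[ 0.27405033  0.33299983 -0.95167979] [ 0.50410872 -0.08351564  0.05736264] [0.185, 0.056, 0.082, 0.0, -0.001, 0.001]
```

```bash
python3 -m crank '[[0.03,0,0.04,0,0,0],[0.07,0,0.075,0,0,0],[0.07,0,0.075,0,0,0]]'
python3 -m crank '[[0.03,0,0.04,0,0,0],[0.07,0,0.075,0,0,0],[0.07,0,0.075,0,0,0]]'
```

```text
time: 10.4
eef_pos: [0.5141, -0.0957, 0.0387]
tcp_rot: [0.394, 0.847, -0.151, 0.324]
contact_force: [-0.3, 0.8, -0.2]
opening: 0.656
finger_force: 43.7
time: 10.7
eef_pos: [0.5142, -0.0964, 0.0387]
tcp_rot: [0.394, 0.846, -0.153, 0.325]
contact_force: [-5.3, 0.4, 8.3]
opening: 0.654
finger_force: 44.0
```

Contact (8 N), so I'll release.

```bash
python3 -m crank '[[0,0,0,0,0,0],[0,0,0,0,0,0],[0,0,0,0,0,0],[0,0,0,0,0,0]]' 0.85
python3 - <<'E'
from chk import *
im,d=ctrl.read_camera("top"); np.savez("top6.npz",im=im,d=d)
g=np.array([.504,-.0825,.055]); chk("top6.npz",g,.062)
E
```

```text
time: 11.1
eef_pos: [0.5137, -0.0956, 0.0371]
tcp_rot: [0.394, 0.847, -0.151, 0.324]
contact_force: [-0.2, 0.1, -0.8]
opening: 0.853
finger_force: 0.0
plane [-0.023  0.009  0.061] 191 238
hole ((405.7099914550781, 250.7186737060547), (13.072442054748535, 13.663450241088867), 116.37796020507812) [[ 0.5053 -0.0824  0.062 ]]
outer ((404.9545593261719, 252.22727966308594), 12.600935935974121) [[ 0.5022 -0.0808  0.059 ]]
```

The roll is flat and centred to about 2 mm. I'll retreat along the tool axis, then look.

```bash
python3 -m crank '[[0,0,-0.5,0,0,0],[0,0,-1.5,0,0,0],[0,0,-3,0,0,0],[0,0,-5,0,0,0],[0,0,-7,0,0,0],[0,0,-9,0,0,0],[0,0,-10,0,0,0],[0,0,-10,0,0,0]]'
python3 - <<'E'
from chk import *
I={}
for n in("top","side"):
    im,d=ctrl.read_camera(n); np.savez(n+"7.npz",im=im,d=d); I[n]=im
g=np.array([.504,-.0825,.055]); chk("top7.npz",g,.062)
s=ctrl.get_state();print(s["qpos"].round(2),s["eef_pos"])
cv2.imwrite("pics/c7.png",cv2.resize(np.vstack([I["top"][210:300,340:560],cv2.resize(I["side"][280:460,300:420],(220,330))]),None,fx=1.42,fy=1.42))
E
```

```text
time: 11.95
eef_pos: [0.4713, -0.0439, 0.113]
tcp_rot: [0.394, 0.846, -0.151, 0.325]
contact_force: [0.1, -0.5, 0.9]
opening: 0.852
finger_force: 0.0
plane [0.014 0.002 0.061] 254 331
hole ((405.6999206542969, 250.69992065429688), (12.953858375549316, 13.56052303314209), 135.0) [[ 0.5054 -0.0824  0.062 ]]
outer ((405.0526428222656, 252.0877227783203), 12.441963195800781) [[ 0.5025 -0.0811  0.059 ]]
[-0.05 -0.16  2.42 -1.04  0.6   0.06] [ 0.4708815  -0.04446869  0.11160875]
```

View pics/c7.png

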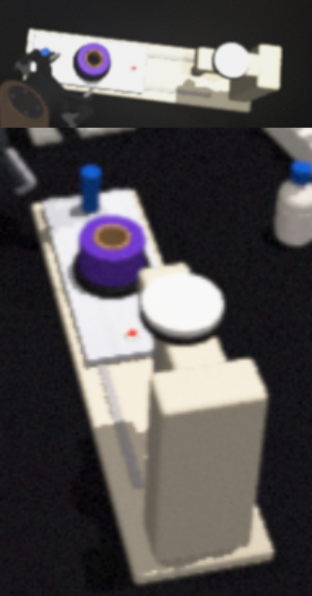

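The roll sits flat and centred on the pad: (92,60) top and (112,240) side in the crop. The handle is clear, and the stylus itself is hidden under the white disc. So I'll work out the stylus position from the gauge's edges and check it against the disc centre.

```bash
cat > gz.py <<'E'
from m import *
def edges():
    im=T["im"].astype(float); g=cv2.GaussianBlur(T["im"],(3,3),0).mean(2)
    def sub(prof,thr,off):  # first upward crossing
        i=np.argmax(prof>thr); return off+i-(prof[i]-thr)/(prof[i]-prof[i-1])
    back=[(u,sub(g[225:260,u],100,225)) for u in range(368,470,2)]
    left=[(sub(g[v,345:375],100,345),v) for v in range(237,268)]
    return g,np.array(back),np.array(left)
def fitline(P):
    for _ in range(4):
        c=P.mean(0);d=np.linalg.svd(P-c)[2][0];r=np.abs((P-c)@np.array([-d[1],d[0]]));P=P[r<max(2*np.median(r),.0006)]
    return c,d,len(P),r.max()
E
python3 - <<'E'
from gz import *
g,b,l=edges()
B=onz("top",b,.012)[:,:2]; c,d,n,r=fitline(B); d=d*np.sign(d[1]); print("back dir az",np.degrees(np.arctan2(d[1],d[0])),n,r)
l=onz("top",l,.008)[:,:2]; cl,dl,n2,r2=fitline(l); print("left end dir",np.degrees(np.arctan2(dl[1],dl[0])),n2,r2,cl)
pts={}
for k,a in(("pad",((0,0,0),(180,255,70),(386,238,422,270))),("dot",((0,90,60),(6,255,255),(425,248,443,268)))):
    pass
pad=onz("top",[(403.92,253.756)],.030)[0,:2]
# red centroid weighted
R_=T["im"].astype(float); w=np.clip(R_[...,2]-R_[...,:2].max(2)-15,0,None); sl=np.s_[250:266,426:443]; v,u=np.mgrid[250:266,426:443]; ww=w[sl]; dt=onz("top",[((u*ww).sum()/ww.sum(),(v*ww).sum()/ww.sum())],.022)[0,:2]
m,a,s=blob(T,(100,120,40),(125,255,255),(360,235,385,262)); hd=onz("top",[a],.062)[0,:2]
print("pad",pad,"dot",dt,"handle",hd,"pad-dot",np.linalg.norm(pad-dt),"pad-handle",np.linalg.norm(pad-hd),"az dot->handle",np.degrees(np.arctan2(*(hd-dt)[::-1])))
e=d; nrm=np.array([d[1],-d[0]])
print("x of back edge rel pad",(c-pad)@nrm,"(50)"); print("left end rel pad y",(cl-pad)@e," => c =",(cl-pad)@e-115, "dot: ",(cl-dt)@e-190)
# side-view left/far disc centres
f=lambda n,Z,box:None
for n,Z,x0,y0,x1,y1,thr in(("top",T,488,236,520,268,215),("side",S,350,330,392,368,215)):
    gg=Z["im"].min(2); k=np.zeros_like(gg);k[y0:y1,x0:x1]=(gg[y0:y1,x0:x1]>thr)*255
    cn=max(cv2.findContours(k,0,1)[0],key=cv2.contourArea); el=cv2.fitEllipse(cn); print(n,"disc",el,cv2.boundingRect(cn)); pts[n]=el[0]
p,err=tri("top",pts["top"],"side",pts["side"]); print("disc tri",p,err,"gauge y rel pad",(p[:2]-pad)@e,"x",(p[:2]-pad)@nrm)
# profile along gauge y at z=.022 for plate edge
for off in(-30,-22,22,30):
    ys=np.arange(60,125,2.5)/1000; K,k1,o,M=info("top"); W=np.c_[pad+ys[:,None]*e+off/1000*nrm,np.full(len(ys),.022)]
    q=(W-o)@M; xy=q[:,:2]/q[:,2:]; xy=xy*(1+k1*(xy**2).sum(1))[:,None]; uv=xy*K[0,0]+K[:2,2]
    pr=cv2.remap(T["im"],uv[:,0].astype(np.float32)[None],uv[:,1].astype(np.float32)[None],cv2.INTER_LINEAR)[0]; print(off,pr[:,0].tolist())
E
```

```text
back dir az 81.70373966323632 51 0.00038151811120130594
left end dir 171.70781599397745 29 0.0005084189504544114 [0.5167976  0.03375744]
pad [ 0.50380053 -0.08234015] dot [ 0.49439319 -0.15717993] handle [0.51565175 0.00179739] pad-dot 0.07542870408260534 pad-handle 0.08496809653148112 az dot->handle 82.38354873018365
x of back edge rel pad 0.05316819771291245 (50)
left end rel pad y 0.11675802458299261  => c = -114.88324197541701 dot:  -189.80782798656313
top disc ((504.91156005859375, 252.41481018066406), (21.123470306396484, 28.368141174316406), 106.35289764404297) (492, 241, 28, 23)
side disc ((368.390869140625, 345.0936279296875), (22.890270233154297, 32.22654724121094), 118.8700942993164) (355, 330, 30, 28)
disc tri [ 0.47349228 -0.28244611  0.18484335] 0.0010700429295161988 gauge y rel pad -0.2023851125110352 x -0.0011174630928839772
-30 [241, 240, 240, 240, 240, 241, 241, 240, 240, 241, 240, 241, 240, 241, 240, 240, 239, 233, 227, 230, 233, 224, 182, 102, 45, 33]
-22 [240, 240, 241, 241, 241, 241, 240, 241, 241, 240, 238, 238, 240, 240, 240, 240, 241, 234, 226, 233, 238, 225, 155, 73, 36, 33]
22 [241, 240, 240, 241, 240, 240, 239, 239, 237, 235, 235, 237, 239, 241, 240, 240, 239, 233, 224, 231, 237, 221, 152, 69, 36, 33]
30 [241, 241, 240, 241, 241, 240, 240, 240, 241, 240, 241, 240, 241, 241, 240, 241, 240, 236, 231, 231, 233, 223, 169, 91, 43, 33]
```

```bash
python3 - <<'E'
from gz import *
e=np.array([np.cos(np.radians(81.7)),np.sin(np.radians(81.7))]);nrm=np.array([e[1],-e[0]]);pad=np.array([.5038,-.08234])
K,k1,o,M=info("top")
def prof(z,off,y0,y1,st=1.):
    ys=np.arange(y0,y1,st)/1000; W=np.c_[pad+ys[:,None]*e+off/1000*nrm,np.full(len(ys),z)]
    q=(W-o)@M; xy=q[:,:2]/q[:,2:]; xy=xy*(1+k1*(xy**2).sum(1))[:,None]; uv=(xy*K[0,0]+K[:2,2]).astype(np.float32)
    return ys*1000,cv2.remap(T["im"],uv[:,0][None],uv[:,1][None],cv2.INTER_LINEAR)[0].mean(1)
def cross(y,p): 
    h=(p.max()+p.min())/2; i=np.where(np.diff(np.sign(p-h)))[0]; return [round(float(y[k]+(h-p[k])/(p[k+1]-p[k])),1) for k in i]
for off in(-45,-40,-30,-20,20,30,40,45): print("+end z.012",off,cross(*prof(.012,off,108,125)))
for off in(-28,-20,-10,0,10,20,28): print("col -280 z.167",off,cross(*prof(.167,off,-300,-262)))
for off in(-46,-43,-40,40,43,46): print("base -285 z.012",off,cross(*prof(.012,off,-305,-265)))
for off in(-12,-6,0,6,12): 
    y,p=prof(.167,off,-175,-125,2.5); print("arm -150",off,p.round().astype(int).tolist())
for x0 in(60,20): print("x edges z.012",[ (lambda ys:None)(0)] if 0 else "")
# handle edges along y at z=.067 
E
```

```text
+end z.012 -45 [115.1]
+end z.012 -40 [115.3]
+end z.012 -30 [116.2]
+end z.012 -20 [115.4]
+end z.012 20 [115.4]
+end z.012 30 [115.7]
+end z.012 40 [115.8]
+end z.012 45 [115.3]
col -280 z.167 -28 [-279.0]
col -280 z.167 -20 [-278.9]
col -280 z.167 -10 [-278.7]
col -280 z.167 0 [-278.7]
col -280 z.167 10 [-279.0]
col -280 z.167 20 [-279.2]
col -280 z.167 28 [-278.9]
base -285 z.012 -46 [-283.9]
base -285 z.012 -43 [-284.3]
base -285 z.012 -40 [-284.2]
base -285 z.012 40 [-278.5]
base -285 z.012 43 [-280.0, -279.0]
base -285 z.012 46 [-278.8]
arm -150 -12 [109, 178, 224, 235, 235, 235, 234, 235, 230, 207, 155, 114, 135, 189, 221, 226, 226, 227, 226, 228]
arm -150 -6 [102, 156, 222, 237, 238, 238, 238, 239, 237, 215, 157, 112, 129, 169, 190, 192, 193, 201, 204, 208]
arm -150 0 [131, 141, 216, 237, 238, 237, 238, 238, 237, 222, 165, 115, 139, 189, 211, 214, 212, 211, 214, 219]
arm -150 6 [143, 157, 221, 237, 238, 238, 238, 238, 236, 219, 164, 111, 145, 206, 228, 229, 229, 231, 234, 236]
arm -150 12 [151, 194, 231, 238, 238, 238, 238, 238, 236, 217, 165, 120, 150, 201, 220, 218, 213, 208, 208, 208]
x edges z.012 
x edges z.012
```

The carriage offset comes out at about 0.8 mm from three independent edges, and the pad–dot (75.4 mm) and pad–handle (85.0 mm) distances fit the text. So the travel is about 99.2 mm along azimuth −98.3°. Next I'll plan the handle grip.

```bash
python3 - <<'E'
from wp import *
L=fit().x; s=ctrl.get_state(); e=np.array([np.cos(np.radians(81.7)),np.sin(np.radians(81.7)),0]); h=np.array([.516,.0018,.05])
for az in(-98.3,81.7):
  for t in (90,75):
    q=s["qpos"]
    for k,g in(("up",h+[0,0,.1]),("grip",h),("end",h-.0992*e)):
        P=pose(g,az,t,.019); q,er=ik(P,L,q); print(az,t,k,round(er,4),q.round(2),min(np.r_[q-LO,HI-q]).round(2))
    print(rel(pose(h+[0,0,.1],az,t,.019)))
E
```

```text
-98.3 90 up 0.0 [-0.19  0.04  2.05  0.    1.05 -0.05] 0.43
-98.3 90 grip 0.0 [-0.19  0.2   2.09 -0.    0.85 -0.05] 0.39
-98.3 90 end 0.0 [-0.39  0.19  2.1  -0.    0.85 -0.24] 0.38
[-0.825, 6.429, -1.875, 0.307, 0.687, 0.806]
-98.3 75 up 0.0 [-0.08  0.08  2.02 -0.3   1.07  0.22] 0.46
-98.3 75 grip 0.0 [-0.08  0.24  2.06 -0.34  0.89  0.29] 0.42
-98.3 75 end 0.0 [-0.27  0.21  2.1  -0.36  0.83  0.11] 0.38
[-1.111, 6.061, -1.705, 0.405, 0.441, 0.749]
81.7 90 up 0.0318 [-0.09  0.06  2.05 -0.19  1.02 -2.84] 0.0
81.7 90 grip 0.0306 [-0.1   0.21  2.09 -0.21  0.82 -2.84] 0.0
81.7 90 end 0.0481 [-0.25  0.2   2.12 -0.35  0.77 -2.84] 0.0
[-0.825, 6.429, -1.875, -0.832, 0.372, -2.173]
81.7 75 up 0.0567 [-0.13  0.03  2.06 -0.04  1.   -2.84] 0.0
81.7 75 grip 0.062 [-0.12  0.19  2.11 -0.08  0.79 -2.84] 0.0
81.7 75 end 0.0806 [-0.26  0.19  2.13 -0.21  0.76 -2.84] 0.0
[-0.625, 6.796, -2.142, -1.101, 0.24, -2.03]
```

```bash
python3 -m crank '[[-2,1,-4,0.03,0.08,0.09],[-2,3,-4,0.07,0.17,0.2],[-2,5,-4,0.11,0.26,0.3],[-1.5,6.4,-3,0.15,0.34,0.4],[-0.8,6.4,-1.9,0.307,0.687,0.806],[-0.8,6.4,-1.9,0.307,0.687,0.806],[-0.8,6.4,-1.9,0.307,0.687,0.806],[-0.8,6.4,-1.9,0.307,0.687,0.806],[-0.8,6.4,-1.9,0.307,0.687,0.806],[-0.8,6.4,-1.9,0.307,0.687,0.806]]' 0.6 20
python3 - <<'E'
from wp import *
h=np.array([.516,.0018,.05]);print(rel(pose(h,-98.3,90,.019)))
E
```

```text
time: 13.05
eef_pos: [0.5152, 0.0012, 0.13]
tcp_rot: [0.757, 0.654, -0.001, -0.0]
contact_force: [-0.6, -0.3, 0.7]
opening: 0.596
finger_force: 0.0
[0.087, 0.082, 9.902, -0.001, 0.001, -0.001]
```

```bash
python3 -m crank '[[0.09,0.08,1.5,0,0,0],[0.09,0.08,3.5,0,0,0],[0.09,0.08,5.5,0,0,0],[0.09,0.08,7.5,0,0,0],[0.09,0.08,9,0,0,0],[0.09,0.08,9.9,0,0,0],[0.09,0.08,9.9,0,0,0],[0.09,0.08,9.9,0,0,0]]'
python3 -m crank '[[0,0,0,0,0,0],[0,0,0,0,0,0],[0,0,0,0,0,0],[0,0,0,0,0,0],[0,0,0,0,0,0],[0,0,0,0,0,0],[0,0,0,0,0,0],[0,0,0,0,0,0]]' 0 25
python3 - <<'E'
from wp import *
s=ctrl.get_state();e=np.array([np.cos(np.radians(81.7)),np.sin(np.radians(81.7)),0])
r=R.from_quat(s["tcp_rot"]);print(r.inv().apply(-e*9.92),r.inv().apply([1,0,0]),s["eef_pos"].tolist(),s["contact_force"])
E
```

```text
time: 13.85
eef_pos: [0.5165, 0.003, 0.0321]
tcp_rot: [0.756, 0.654, 0.0, 0.0]
contact_force: [-1.0, -0.4, 0.6]
opening: 0.597
finger_force: 0.0
time: 14.65
eef_pos: [0.517, 0.0026, 0.0331]
tcp_rot: [0.757, 0.654, 0.0, 0.0]
contact_force: [-2.2, 1.1, 6.1]
opening: 0.198
finger_force: 25.0
[-9.91999810e+00  5.64835678e-03 -2.39309242e-03] [0.14491936 0.98944292 0.00104516] [0.5170297326534014, 0.002598831586540885, 0.03308920761761382] [-2.16331154  1.11585822  6.14948542]
```

```bash
python3 -m crank '[[-0.2,0,0,0,0,0],[-0.7,0,0,0,0,0],[-1.5,0,0,0,0,0],[-2.4,0,0,0,0,0],[-3.3,0,0,0,0,0],[-4.1,0,0,0,0,0],[-4.7,0,0,0,0,0],[-5,0,0,0,0,0],[-5,0,0,0,0,0],[-5,0,0,0,0,0]]'
python3 -m crank '[[-0.2,0,0,0,0,0],[-0.7,0,0,0,0,0],[-1.4,0,0,0,0,0],[-2.2,0,0,0,0,0],[-3,0,0,0,0,0],[-3.7,0,0,0,0,0],[-4.2,0,0,0,0,0],[-4.5,0,0,0,0,0],[-4.5,0,0,0,0,0],[-4.5,0,0,0,0,0]]'
python3 - <<'E'
from gz import *
im,d=ctrl.read_camera("top"); np.savez("top8.npz",im=im,d=d)
s=ctrl.get_state();e=np.array([np.cos(np.radians(81.7)),np.sin(np.radians(81.7)),0]);print("tcp moved",-(s["eef_pos"]-[.51703,.0026,.0331])@e)
r=im.astype(float);w=np.clip(r[...,2]-r[...,:2].max(2)-15,0,None);w[:225]=0;w[290:]=0;w[:,:425]=0;w[:,520:]=0
v,u=np.where(w>20);print(list(zip(u,v)),[int(x) for x in w[v,u]])
if len(u): print(onz("top",[(np.average(u,weights=w[v,u]),np.average(v,weights=w[v,u]))],.022))
# roll position
import chk; g=np.array([.504,-.0825,.055])-.095*e; chk.chk("top8.npz",g,.062); print(g)
E
```

```text
time: 15.65
eef_pos: [0.5097, -0.0475, 0.0331]
tcp_rot: [0.757, 0.654, 0.0, 0.001]
contact_force: [-3.4, -0.3, 6.5]
opening: 0.198
finger_force: 25.0
time: 16.65
eef_pos: [0.5032, -0.092, 0.0331]
tcp_rot: [0.757, 0.654, 0.0, 0.001]
contact_force: [-2.3, -0.6, 5.3]
opening: 0.201
finger_force: 25.0
tcp moved 0.09560049314117305
[(np.int64(472), np.int64(261)), (np.int64(473), np.int64(261)), (np.int64(474), np.int64(261)), (np.int64(471), np.int64(262)), (np.int64(472), np.int64(262)), (np.int64(473), np.int64(262)), (np.int64(474), np.int64(262)), (np.int64(471), np.int64(263)), (np.int64(472), np.int64(263)), (np.int64(473), np.int64(263)), (np.int64(474), np.int64(263)), (np.int64(472), np.int64(264))] [41, 50, 30, 37, 85, 86, 43, 40, 77, 65, 21, 28]
[[ 0.4806283  -0.25317535  0.022     ]]
plane [0.043 0.266 0.066] 58 73
outer ((377.5, 138.0), 14.115694046020508) [[ 0.8012 -0.0251  0.059 ]]
[ 0.49028616 -0.17650495  0.055     ]
```

```bash
python3 -m crank '[[-0.1,0,0,0,0,0],[-0.2,0,0,0,0,0],[-0.3,0,0,0,0,0],[-0.32,0,0,0,0,0],[-0.32,0,0,0,0,0],[-0.32,0,0,0,0,0]]'
python3 - <<'E'
from gz import *
I={};e=np.array([np.cos(np.radians(81.7)),np.sin(np.radians(81.7)),0])
tm=np.mean([ctrl.get_state()["eef_pos"]],0)
for n in("top","side"):
    ims=[ctrl.read_camera(n)[0] for _ in range(4)]; I[n]=np.mean(ims,0)
    r=I[n];b=(430,225,520,290) if n=="top" else (330,340,400,420)
    w=np.clip(r[...,2]-r[...,:2].max(2)-15,0,None);k=np.zeros_like(w);k[b[1]:b[3],b[0]:b[2]]=w[b[1]:b[3],b[0]:b[2]]
    v,u=np.where(k>15)
    if len(u): c=(np.average(u,weights=k[v,u]),np.average(v,weights=k[v,u]));print(n,c,len(u),onz(n,[c],.022))
s=ctrl.get_state();print("tcp moved",-((s["eef_pos"]+tm)/2-[.51703,.0026,.0331])@e)
K,k1,o,M=info("top"); t=np.array([.4787,-.2547,.028]);q=(t-o)@M;xy=q[:2]/q[2];print("tip expected px",xy*(1+k1*xy@xy)*K[0,0]+K[:2,2])
f=lambda im,x,y,w,h:cv2.resize(im[y:y+h,x:x+w].astype(np.uint8),(w*10,h*10),interpolation=cv2.INTER_CUBIC)
cv2.imwrite("pics/c9.png",np.vstack([f(I["top"],440,240,60,30),cv2.resize(f(I["side"],310,320,90,45),(600,300))]))
E
```

```text
time: 17.3
eef_pos: [0.5028, -0.0946, 0.0331]
tcp_rot: [0.757, 0.654, 0.0, 0.0]
contact_force: [-2.2, 1.7, 6.3]
opening: 0.204
finger_force: 25.0
top (np.float64(473.1439189189189), np.float64(262.2689189189189)) 9 [[ 0.48049965 -0.25471869  0.022     ]]
side (np.float64(349.97239188859027), np.float64(353.8714879061813)) 37 [[ 0.49875532 -0.14365321  0.022     ]]
tcp moved 0.09820711177472387
tip expected px [473.8100719  262.57140253]
```

View pics/c9.png

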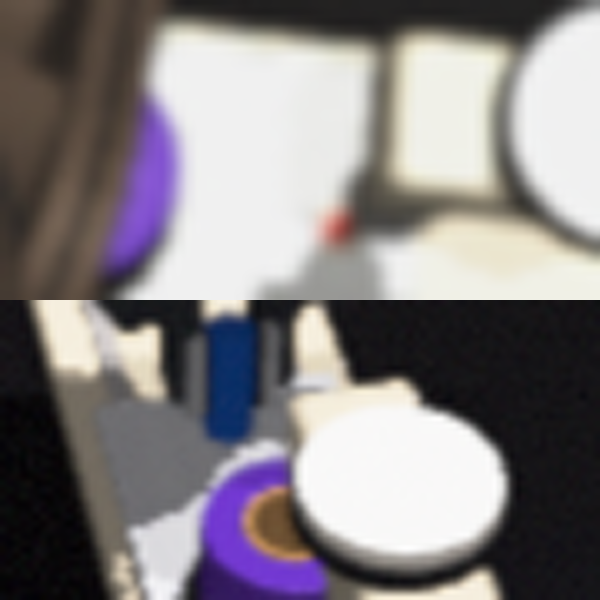

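The top view shows the red dot at about (473.5,262.6) full-frame, partly covered by the dark stylus just above and right of it. The computed tip is at (473.8,262.6), and the roll is still on the pad. One millimetre is left, so I'll finish the move, release and retreat straight up.

```bash
python3 -m crank '[[-0.05,0,0,0,0,0],[-0.09,0,0,0,0,0],[-0.09,0,0,0,0,0],[-0.09,0,0,0,0,0]]'
python3 -m crank '[[0,0,0,0,0,0],[0,0,0,0,0,0],[0,0,0,0,0,0],[0,0,0,0,0,0],[0,0,0,0,0,0]]' 0.55
python3 -m crank '[[0,0,-0.5,0,0,0],[0,0,-1.5,0,0,0],[0,0,-3,0,0,0],[0,0,-5,0,0,0],[0,0,-8,0,0,0],[0,0,-11,0,0,0],[0,0,-14,0,0,0],[0,0,-14,0,0,0]]'
python3 -m crank '[[10,0,-3,0,0,0],[14,0,-3,0,0,0],[16,0,-3,0,0,0],[18,0,-3,0,0,0],[18,0,-3,0,0,0],[18,0,-3,0,0,0],[18,0,-3,0,0,0]]'
python3 - <<'E'
from gz import *; import chk
im,d=ctrl.read_camera("top"); np.savez("top9.npz",im=im,d=d)
e=np.array([np.cos(np.radians(81.7)),np.sin(np.radians(81.7)),0])
g=np.array([.5038,-.0823,.055])-.0992*e; print("pad goal",g); chk.chk("top9.npz",g,.062)
m,a,s=blob(dict(im=im),(100,120,40),(125,255,255),(390,230,435,275)); hd=onz("top",[a],.062)[0]; print("handle moved",-(hd-[.51565,.0018,.062])@e,a,s)
E
```

```text
time: 18.1
eef_pos: [0.5027, -0.0954, 0.0331]
tcp_rot: [0.757, 0.654, 0.0, 0.0]
contact_force: [-1.0, 1.0, 7.0]
opening: 0.198
finger_force: 25.0
time: 18.6
eef_pos: [0.502, -0.0954, 0.0319]
tcp_rot: [0.757, 0.654, 0.0, -0.0]
contact_force: [-1.3, -0.4, 0.1]
opening: 0.547
finger_force: 0.0
time: 19.4
eef_pos: [0.5053, -0.0966, 0.1785]
tcp_rot: [0.757, 0.654, 0.003, 0.005]
contact_force: [-0.5, -0.7, 0.8]
opening: 0.551
finger_force: 0.0
time: 20.1
eef_pos: [0.5278, 0.082, 0.2017]
tcp_rot: [0.757, 0.654, -0.0, -0.0]
contact_force: [-0.1, 0.5, -0.1]
opening: 0.547
finger_force: 0.0
pad goal [ 0.48947986 -0.18046096  0.055     ]
plane [ 0.003 -0.018  0.061] 248 341
hole ((446.476806640625, 255.74053955078125), (13.163633346557617, 13.49323844909668), 130.94650268554688) [[ 0.491  -0.1808  0.062 ]]
outer ((445.2241516113281, 256.85467529296875), 12.553125381469727) [[ 0.4889 -0.1782  0.059 ]]
handle moved 0.09892272109817975 [411.39393939 252.27272727] [409 249   6   7  33]
```

The roll moved 99.4 mm and the handle 98.9 mm against a goal of 99.2 mm. The roll is still centred and flat, and the arm is clear, so I'm handing in.

```bash
python3 -c "
from plant import ctrl
print(ctrl.sign_off())"
```

```text
the job is handed in; nothing more can be done
None
```

I handed the job in: by my last measurements the purple roll lies flat and centred to about 2 mm on the pad, the red dot is within about 1 mm of the stylus's computed position (the tip itself was hidden from the cameras), and the arm is clear; the hand-in gave no verdict.

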